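# Try the brake of the spice-jar rack

### The arm

A 7-joint arm with a two-finger parallel gripper is mounted at the origin on the work surface. World frame = base frame: x ahead of the robot, y to its left, z up, the work surface at z = 0. Lengths are in mm, angles in rad, forces in N, time in s.
With the tool pointing down it reaches from about 400 to 875 mm from the base axis. Payload 6.5 kg.
Tool frame: the origin (TCP) lies midway between the tips of the shut fingers; the grasp point (between the pads) lies 19 mm behind it; z points along the fingers, y is the line along which they close (so a half turn about z gives the same grasp; the last joint's range is limited). The gripper opens to 85 mm and grips with 20 to 120 N. Pads are 22 mm wide; open, the fingers measure 114 mm over their backs; the gripper's body (76 mm by 85 mm) begins 54 mm behind the grasp point. The pads swing forward as they close: fully open they stand 13 mm farther back than shut.
Start: joints at [-1.173, 0.536, -0.004, 1.538, 0.003, 1.067, -0.071], TCP at [290.772, 581.328, 231.29] pointing down, gripper open.
Joint ranges: [-2.7, 2.7], [-0.37, 2.16], [-1.27, 1.26], [0.24, 2.4], [-1.31, 4.45], [0.19, 1.91], [-2.76, 2.76]. Speed limits (rad/s): [2.39, 2.39, 3.14, 3.14, 3.14, 3.14, 3.14].

### API

Orientations are given as a unit quaternion [w, x, y, z].
In Python, from cell import robot gives the robot as it stands.
- The arm moves only by the tool carry_out, never from a script. Its argument "rows" is a list of rows, each an object with "dr": the turn, a rotation vector about the tool's x, y, z in units of 8 degrees (1.0 is 8 degrees), a list of three; "travel": the shift along the tool's x, y, z in units of 30 mm (1.0 is 30 mm), a list of three; "gripper": the finger opening in mm, from 0 to 85.4. A call has 1 to 20 rows; each row shifts and turns the commanded pose from where the row before left it, along the tool's axes as they then stand; what a row does not reach is not made up. A row lasts 1/10 s, in which the tool goes at most 50 mm and 8.59 degrees, less where a joint would pass 70% of its speed; a pose out of reach is approached as far as the arm can. A call is refused whole if a number of a shift passes 1 or a number of a turn 1, either way. A call with a gripper value outside its range is refused whole. The fingers move at their own pace and stop on an object; "squeeze" is the grip in N (left out, the last holds). Time passes only in rows, so rows that do not move let the fingers close. It gives the time, the measured TCP pose, the force, the opening and the grip force at its end, in the units of the state.
- robot.sense(): the state, without advancing time (a new reading comes with each control period).
- robot.get_image(name): name is "scene" or "top" or "wrist"; returns a dict with "pixels" (384x512x3 uint8, red, green, blue), "depth" (384x512 float32, mm along the optical axis (not along the pixel's ray), 0 where there is no reading), "mtx" (3x3 intrinsics, pixels), "k1" (the pictures are not rectified: a ray, as slopes to the right and down, at radius r is drawn at 1 + k1 r^2 times it, then the intrinsics apply), "R" (3x3) and "t" (3): a world point X has camera coordinates R X + t. Camera axes: x right, y down, z forward; pixel columns grow to the right and rows downward; lengths in mm; the calibration is good to about 2 mm. A picture is of the moment at which its call begins.
- robot.close_job(): hands the job in; it is judged then, once.
The state is a dict: "time_s": time; "qpos": joint angles; "qd": joint speeds; "joint_torque": joint torques, N m; "eef_pos": TCP position; "ee_rot": TCP orientation; "contact_force": force on the tool from outside, world axes, zero at the start; "moment": the same for the moment, N m; "gripper_width": opening from 0.0 (shut) to 1.0 (fully open); "finger_force": force on a finger pad.
Only numpy, scipy, OpenCV 4.12 (cv2) and the standard library are available. Lean on these libraries where they do the work, as an engineer would, in place of code of your own. Each camera call takes 0.05 s, during which the arm holds its last target. There are 200 camera calls.

### The job

Check the wheel brake of the rack that holds the six hexagonal jars: push its red-tipped brake lever all the way down to lock it, then flick it all the way back up to release it and let go. Leave the matching brake lever on the neighbouring cup caddy up, as it is.

Things in the scene. Friction and masses are not known exactly. Their poses are not given: they have to be found in the camera images.
- jar_rack_brake (a joint): Brake lever of the jar rack (118 x 175 mm wheeled wooden tray with six hexagonal glass jars; it stands fast). rad: 0 = fully up, released, slanting 55 degrees above level out from the rack's front; 0.87 = fully down, locked, 5 degrees above level. Starts nearly up. Stiff hinge, no spring: about 3 N at the red tip moves it; it stays where left.
- jar_rack_brake_grip (a point): Centre of the red barrel (20 mm diameter, 30 mm long, level, along this frame's y) at the end of the jar rack's 14 mm wide lever. Press it on top or pinch its two ends from above; free room around and below. It moves on a 90 mm radius about the hinge: 184 mm above the worktop when up, 118 mm when down.
- jar_rack_brake_hinge (a point): Middle of the jar rack lever's level hinge axle (along this frame's y), 110 mm above the worktop, 22 mm in front of the tray. Seen from above, from here to the barrel is the rack's front, roughly towards the robot. The oak shelf's top is 50 mm above the worktop; jar caps reach 177 mm.
- caddy_brake (a joint): Alike brake lever on the neighbouring caddy, an alike tray holding a green cup and a dark wooden pepper mill, no jars. rad: 0 = fully up, 0.87 = fully down; it starts nearly up and must stay up. Caddy and jar rack may stand either way round, left and right.

How it is judged (in metres and radians):
On the way:
1. the jar rack's brake lever is pushed down to lock (value of joint jar_rack_brake above 0.74 rad), for 0.2 s.
At the end, for the whole second after the job is handed in: After having been locked (over 0.74 rad for 0.2 s), the jar rack's brake lever is back up (under 0.18 rad, about 10 degrees from fully up) and let go; the caddy's lever is still up (under 0.25 rad) (value of joint jar_rack_brake below 0.18 rad and value of joint caddy_brake below 0.25 rad); the robot touches nothing.
It fails at once if the caddy's brake lever is pushed down (over 0.35 rad) (value of joint caddy_brake above 0.35 rad).
It also fails if it takes over 40 s, if anything falls off the work surface, if the arm or the gripper's body presses on something with over 40 N, if the wrist force passes 120 N, or if a joint passes its speed limit or range.

## Working session

There is one attempt and no reset: what is moved stays moved. The work goes in short steps, Python scripts to look and compute and a tool call to move; the robot and the scene stay as the last step left them, time stands still between calls to the robot, and variables do not carry over. Pictures are saved under pics/ and viewed, at most 10 in all, crops included, and the job is handed in when it is done.

Besides the shell and the picture viewer there is one more tool, called after "Emit:" as name([rows], argument=value, ...), one row to a line, values as JSON. carry_out: Moves the arm, as the interface text tells. Its arguments: {"type":"object","properties":{"rows":{"type":"array","items":{"type":"object","properties":{"dr":{"type":"array","items":{"type":"number"}},"travel":{"type":"array","items":{"type":"number"}},"gripper":{"type":"number"}}}},"squeeze":{"type":"number"}},"required":["rows"]}

```bash
mkdir -p pics; cat > h.py <<'E'
import numpy as np, cv2
from cell import robot
def grab(name,fn):
    im=robot.get_image(name); np.savez('pics/'+fn+'.npz',**{k:np.array(v) for k,v in im.items()})
    cv2.imwrite('pics/'+fn+'.png',im['pixels'][:,:,::-1]); return im
def world(im,u,v,d=None):
    K=np.array(im['mtx'],float);R=np.array(im['R']);t=np.array(im['t'])
    p=cv2.undistortPoints(np.array([[[u,v]]],float),K,np.array([float(im['k1']),0,0,0]))[0,0]
    d=im['depth'][int(v),int(u)] if d is None else d
    return R.T@(np.array([p[0]*d,p[1]*d,d])-t)
def red(im):
    h=cv2.cvtColor(im['pixels'],cv2.COLOR_RGB2HSV)
    m=(((h[...,0]<8)|(h[...,0]>172))&(h[...,1]>150)&(h[...,2]>80)).astype(np.uint8)
    n,l,s,c=cv2.connectedComponentsWithStats(m)
    for i in range(1,n):
        if s[i,4]>15:
            P=np.array([world(im,u,v) for v,u in np.argwhere(l==i) if im['depth'][v,u]>0])
            print(s[i],c[i].round(),np.median(P,0).round(),np.percentile(P,5,axis=0).round(),np.percentile(P,95,axis=0).round())
E
python3 - <<'E'
from h import *
for n in('scene','top'):
    print(n); red(grab(n,n+'0'))
print(robot.sense())
a=cv2.imread('pics/scene0.png');b=cv2.imread('pics/top0.png')
cv2.imwrite('pics/both.png',cv2.resize(np.vstack([a,b]),(400,600)))
E
```

```text
scene
[283 149   9   7  44] [287. 152.] [552. 207. 186.] [542. 200. 179.] [557. 221. 190.]
[208 214  13  11  89] [214. 219.] [ 596. -143.  187.] [ 588. -152.  179.] [ 600. -130.  192.]
top
[307 214  11   8  77] [312. 217.] [ 590. -136.  188.] [ 583. -149.  183.] [ 599. -124.  192.]
[173 230  12   9  66] [179. 234.] [546. 214. 188.] [538. 203. 184.] [554. 227. 191.]
{'time_s': 0.1, 'qpos': array([-1.17319605,  0.53709563, -0.00443781,  1.5387564 ,  0.0025594 ,
        1.06731935, -0.07119229]), 'qd': array([ 0.0013811 ,  0.00025792, -0.00101608, -0.00183845,  0.00025886,
       -0.0007745 , -0.00031462]), 'joint_torque': array([ 2.92766475e-03, -5.84560025e+01,  1.05214700e+00, -2.59778917e+01,
        1.26355374e-02,  4.49995699e-03, -3.42108081e-05]), 'eef_pos': array([290.52575339, 580.82385819, 230.50430705]), 'ee_rot': array([-1.40986397e-04,  2.29798396e-01,  9.73237935e-01, -7.73899277e-04]), 'contact_force': array([-1.07545848,  1.15423586,  0.58776539]), 'moment': array([0.04455968, 0.02043217, 0.00951524]), 'finger_force': 0.0, 'gripper_width': 0.9970415778384687}
```

View pics/scene0.png

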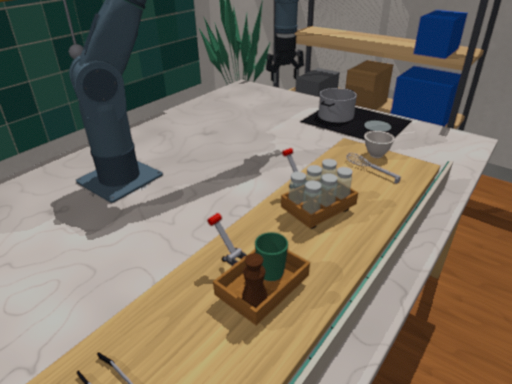

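View pics/top0.png

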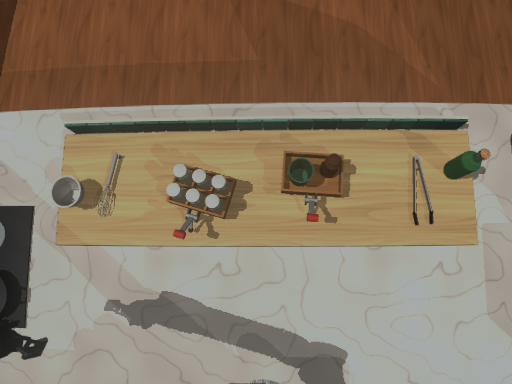

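The scene view shows the jar rack on the left (+y), its red tip at scene (287,152) and top (179,234). The caddy's red tip is at top (312,217). Next I'll work out the rack's yaw.

```bash
python3 - <<'E'
from h import *
im=dict(np.load('pics/top0.npz'))
c=im['pixels'][155:245,150:250,::-1]
cv2.imwrite('pics/c.png',cv2.resize(c,None,fx=6,fy=6,interpolation=cv2.INTER_CUBIC))
h=cv2.cvtColor(im['pixels'],cv2.COLOR_RGB2HSV)
m=(((h[...,0]<8)|(h[...,0]>172))&(h[...,1]>150)&(h[...,2]>80)); m[:,250:]=0
P=np.array([world(im,u,v) for v,u in np.argwhere(m)])
P=P[P[:,2]>170]
print(P.mean(0),cv2.minAreaRect(P[:,:2].astype(np.float32)))
w=np.linalg.svd(P[:,:2]-P[:,:2].mean(0))[2];print(w)
# tray yaw via caps
m=(h[...,1]<60)&(h[...,2]>150)
pts=[(180,171),(199,176),(218,182),(173,190),(193,195),(212,201),(193,214),(192,217)]
for p in pts: print(p,world(im,*p).round())
E
```

```text
[546.65414421 214.79680511 188.17297377] ((546.6173095703125, 214.73794555664062), (28.75953483581543, 15.771907806396484), 72.30804443359375)
[[-0.35068781 -0.93649242]
 [ 0.93649242 -0.35068781]]
(180, 171) [719. 220. 179.]
(199, 176) [705. 167. 177.]
(218, 182) [688. 115. 175.]
(173, 190) [666. 237. 178.]
(193, 195) [652. 181. 179.]
(212, 201) [635. 129. 177.]
(193, 214) [616. 209.  48.]
(192, 217) [599. 196. 120.]
```

View pics/c.png

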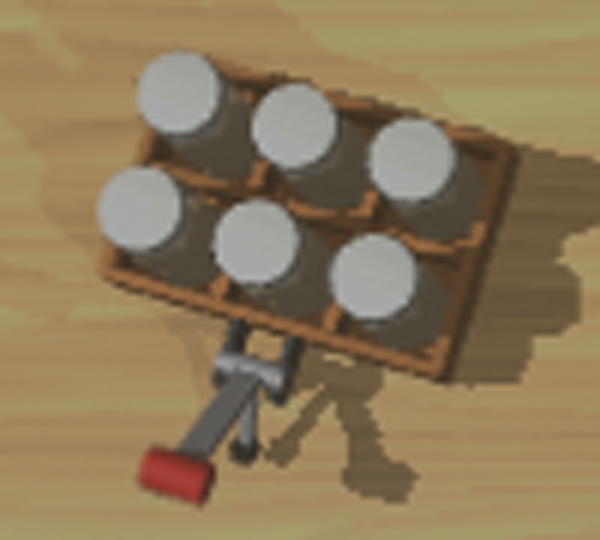

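The enlarged crop shows the rack front facing about (-0.96, 0.28), a yaw of roughly 16°. The barrel is at about (547,215,182) and the hinge at about (597,200). I'll move above the barrel with the finger closing line along it.

Emit:
carry_out([
  {"dr": [0, 0, -0.645], "travel": [0, 0, -0.2], "gripper": 70},
  {"dr": [0, 0, -0.645], "travel": [0, 0, -0.2], "gripper": 70},
  {"dr": [0, 0, 0], "travel": [-0.65, -0.52, 0], "gripper": 70},
  {"dr": [0, 0, 0], "travel": [-0.65, -0.52, 0], "gripper": 70},
  {"dr": [0, 0, 0], "travel": [-0.65, -0.52, 0], "gripper": 70},
  {"dr": [0, 0, 0], "travel": [-0.65, -0.52, 0], "gripper": 70},
  {"dr": [0, 0, 0], "travel": [-0.65, -0.52, 0], "gripper": 70},
  {"dr": [0, 0, 0], "travel": [-0.65, -0.52, 0], "gripper": 70},
  {"dr": [0, 0, 0], "travel": [-0.65, -0.52, 0], "gripper": 70},
  {"dr": [0, 0, 0], "travel": [-0.65, -0.52, 0], "gripper": 70},
  {"dr": [0, 0, 0], "travel": [-0.65, -0.52, 0], "gripper": 70},
  {"dr": [0, 0, 0], "travel": [-0.65, -0.52, 0], "gripper": 70},
  {"dr": [0, 0, 0], "travel": [-0.65, -0.52, 0], "gripper": 70},
  {"dr": [0, 0, 0], "travel": [-0.65, -0.52, 0], "gripper": 70},
  {"dr": [0, 0, 0], "travel": [-0.65, -0.52, 0], "gripper": 70},
  {"dr": [0, 0, 0], "travel": [-0.65, -0.52, 0], "gripper": 70},
  {"dr": [0, 0, 0], "travel": [-0.65, -0.52, 0], "gripper": 70},
  {"dr": [0, 0, 0], "travel": [-0.6, -0.52, 0], "gripper": 70},
  {"dr": [0, 0, 0], "travel": [-0.6, -0.5, 0], "gripper": 70},
  {"dr": [0, 0, 0], "travel": [0, 0, 0], "gripper": 70},
])

```text
time_s: 2.1
eef_pos: [533.9, 231.3, 243.0]
ee_rot: [0.0, 0.144, 0.99, -0.001]
contact_force: [0.1, 0.3, 0.1]
gripper_width: 0.818
finger_force: 0.0
```

```bash
python3 - <<'E'
from h import *
from scipy.spatial.transform import Rotation as Ro
im=grab('wrist','w1'); red(im)
s=robot.sense();q=s['ee_rot'];T=Ro.from_quat(np.r_[q[1:],q[0]]).as_matrix();print(s['eef_pos'],T.round(3),s['time_s'])
h=cv2.cvtColor(im['pixels'],cv2.COLOR_RGB2HSV)
m=(((h[...,0]<8)|(h[...,0]>172))&(h[...,1]>150)&(h[...,2]>80)&(im['depth']>0))
P=np.array([world(im,u,v) for v,u in np.argwhere(m)])
print('tool-frame extents',np.percentile((P-s['eef_pos'])@T,[1,50,99],axis=0).round(1), P[:,2].max())
print(cv2.minAreaRect(P[:,:2].astype(np.float32)))
E
```

```text
[ 218  222   47   31 1325] [240. 237.] [544. 217. 189.] [537. 205. 182.] [554. 229. 191.]
[532.63361122 233.62400542 242.93534781] [[-0.959  0.283 -0.   ]
 [ 0.283  0.959 -0.001]
 [ 0.    -0.001 -1.   ]] 2.15
tool-frame extents [[-26.4 -26.4  52.1]
 [-15.9 -12.7  54.4]
 [ -9.5   1.5  63. ]] 191.5620072071178
((546.6502685546875, 216.6477508544922), (28.742956161499023, 18.504955291748047), 74.59892272949219)
```

View pics/w1.png

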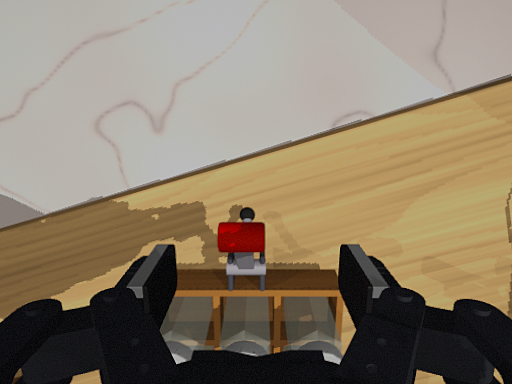

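The wrist view shows the barrel at (240,237), between the fingers and parallel to their closing line. It sits at tool x -17.5, y -12.5. I'll centre on it, descend and pinch.

Emit:
carry_out([
  {"dr": [0, 0, 0], "travel": [-0.3, -0.2, 0], "gripper": 70},
  {"dr": [0, 0, 0], "travel": [-0.28, -0.21, 0], "gripper": 70},
  {"dr": [0, 0, 0], "travel": [0, 0, 0.5], "gripper": 70},
  {"dr": [0, 0, 0], "travel": [0, 0, 0.5], "gripper": 70},
  {"dr": [0, 0, 0], "travel": [0, 0, 0.5], "gripper": 70},
  {"dr": [0, 0, 0], "travel": [0, 0, 0.5], "gripper": 70},
  {"dr": [0, 0, 0], "travel": [0, 0, 0.4], "gripper": 70},
  {"dr": [0, 0, 0], "travel": [0, 0, 0.25], "gripper": 70},
  {"dr": [0, 0, 0], "travel": [0, 0, 0], "gripper": 50},
  {"dr": [0, 0, 0], "travel": [0, 0, 0], "gripper": 36},
  {"dr": [0, 0, 0], "travel": [0, 0, 0], "gripper": 36},
], squeeze=25)

```text
time_s: 3.25
eef_pos: [545.9, 218.9, 164.6]
ee_rot: [0.001, 0.141, 0.99, 0.0]
contact_force: [-0.7, -0.1, -0.2]
gripper_width: 0.419
finger_force: 0.0
```

```bash
python3 - <<'E'
from h import *
im=grab('wrist','w2'); red(im); s=robot.sense(); print(s['eef_pos'],s['contact_force'],s['gripper_width'])
E
```

```text
[ 214  253   76   50 3548] [251. 278.] [544. 217. 188.] [537. 204. 181.] [554. 229. 190.]
[545.8620027  218.91406478 164.54946485] [-0.07431326 -0.00716225 -0.06588187] 0.4211433873903382
```

View pics/w2.png

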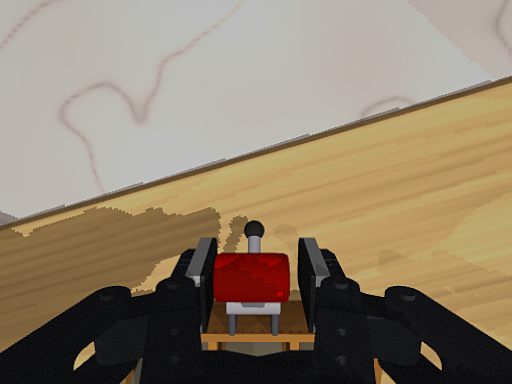

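The wrist view shows the barrel (columns 215–289) between the pads, about 2 mm left of centre. I'll nudge across, pinch, and follow the arc down.

Emit:
carry_out([
  {"dr": [0, 0, 0], "travel": [0, -0.06, 0], "gripper": 36},
  {"dr": [0, 0, 0], "travel": [0, 0, 0], "gripper": 25},
  {"dr": [0, 0, 0], "travel": [0, 0, 0], "gripper": 25},
  {"dr": [0, 0, 0], "travel": [0, 0, 0], "gripper": 25},
  {"dr": [0, 0, 0], "travel": [0.15, 0, 0.13], "gripper": 25},
  {"dr": [0, 0, 0], "travel": [0.15, 0, 0.13], "gripper": 25},
  {"dr": [0, 0, 0], "travel": [0.14, 0, 0.15], "gripper": 25},
  {"dr": [0, 0, 0], "travel": [0.14, 0, 0.16], "gripper": 25},
  {"dr": [0, 0, 0], "travel": [0.12, 0, 0.17], "gripper": 25},
  {"dr": [0, 0, 0], "travel": [0.11, 0, 0.18], "gripper": 25},
], squeeze=25)

```text
time_s: 4.3
eef_pos: [523.0, 223.3, 137.0]
ee_rot: [0.002, 0.142, 0.99, 0.0]
contact_force: [-0.2, -2.6, 5.8]
gripper_width: 0.341
finger_force: 30.2
```

Emit:
carry_out([
  {"dr": [0, 0, 0], "travel": [0.09, 0, 0.19], "gripper": 25},
  {"dr": [0, 0, 0], "travel": [0.09, 0, 0.19], "gripper": 25},
  {"dr": [0, 0, 0], "travel": [0.06, 0, 0.2], "gripper": 25},
  {"dr": [0, 0, 0], "travel": [0.06, 0, 0.2], "gripper": 25},
  {"dr": [0, 0, 0], "travel": [0.03, 0, 0.2], "gripper": 25},
  {"dr": [0, 0, 0], "travel": [0.03, 0, 0.18], "gripper": 25},
  {"dr": [0, 0, 0], "travel": [0, 0, 0], "gripper": 25},
  {"dr": [0, 0, 0], "travel": [0, 0, 0], "gripper": 25},
  {"dr": [0, 0, 0], "travel": [0, 0, 0], "gripper": 25},
])

```text
time_s: 5.2
eef_pos: [511.5, 226.6, 101.4]
ee_rot: [0.0, 0.141, 0.99, 0.0]
contact_force: [2.1, -0.8, -0.9]
gripper_width: 0.348
finger_force: 31.3
```

```bash
python3 - <<'E'
from h import *
for n in('scene','wrist'): print(n); red(grab(n,n+'3'))
s=robot.sense(); print(s['eef_pos'],s['contact_force'],s['gripper_width'])
a=cv2.imread('pics/scene3.png')[120:240,230:390];a=cv2.resize(a,(512,384));cv2.imwrite('pics/m3.png',cv2.resize(np.vstack([a,cv2.imread('pics/wrist3.png')]),(400,600)))
E
```

```text
scene
[278 161   7   7  28] [281. 164.] [522. 224. 130.] [516. 208. 126.] [526. 238. 131.]
[208 214  13  11  89] [214. 219.] [ 596. -144.  187.] [ 587. -152.  178.] [ 600. -130.  192.]
wrist
[ 219  268   78   48 3514] [258. 292.] [513. 226. 130.] [506. 214. 125.] [522. 239. 132.]
[511.54734045 226.60019285 101.43670671] [ 2.15897367 -2.36389642 -2.01383804] 0.3415240797023835
```

View pics/m3.png

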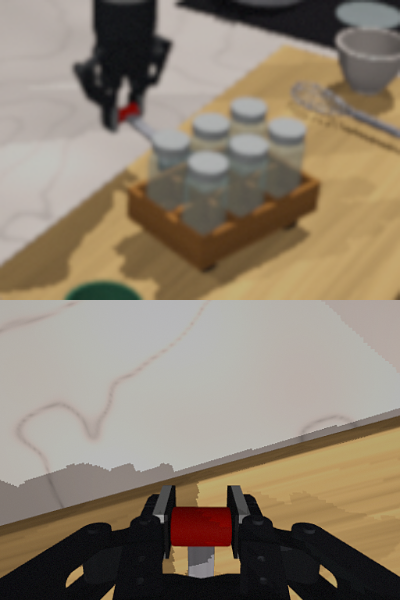

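The picture shows the lever down with the barrel still pinched. Its top is at z≈132, so the joint is at roughly 0.82 rad. I'll press a little further, dwell, and retrace the arc upward.

Emit:
carry_out([
  {"dr": [0, 0, 0], "travel": [0, 0, 0.1], "gripper": 25},
  {"dr": [0, 0, 0], "travel": [0, 0, 0], "gripper": 25},
  {"dr": [0, 0, 0], "travel": [0, 0, 0], "gripper": 25},
  {"dr": [0, 0, 0], "travel": [0, 0, 0], "gripper": 25},
  {"dr": [0, 0, 0], "travel": [0, 0, -0.1], "gripper": 25},
  {"dr": [0, 0, 0], "travel": [-0.03, 0, -0.18], "gripper": 25},
  {"dr": [0, 0, 0], "travel": [-0.03, 0, -0.2], "gripper": 25},
  {"dr": [0, 0, 0], "travel": [-0.06, 0, -0.2], "gripper": 25},
  {"dr": [0, 0, 0], "travel": [-0.06, 0, -0.2], "gripper": 25},
  {"dr": [0, 0, 0], "travel": [-0.09, 0, -0.19], "gripper": 25},
  {"dr": [0, 0, 0], "travel": [-0.09, 0, -0.19], "gripper": 25},
  {"dr": [0, 0, 0], "travel": [-0.11, 0, -0.18], "gripper": 25},
  {"dr": [0, 0, 0], "travel": [-0.12, 0, -0.17], "gripper": 25},
  {"dr": [0, 0, 0], "travel": [-0.14, 0, -0.16], "gripper": 25},
  {"dr": [0, 0, 0], "travel": [-0.14, 0, -0.15], "gripper": 25},
  {"dr": [0, 0, 0], "travel": [-0.15, 0, -0.13], "gripper": 25},
  {"dr": [0, 0, 0], "travel": [-0.15, 0, -0.13], "gripper": 25},
  {"dr": [0, 0, 0], "travel": [-0.05, 0, -0.04], "gripper": 25},
  {"dr": [0, 0, 0], "travel": [0, 0, 0], "gripper": 25},
])

```text
time_s: 7.2
eef_pos: [545.6, 216.5, 165.5]
ee_rot: [-0.001, 0.141, 0.99, -0.0]
contact_force: [-5.2, 0.5, 0.5]
gripper_width: 0.344
finger_force: 27.7
```

```bash
python3 - <<'E'
from h import *
red(grab('wrist','w4')); s=robot.sense(); print(s['eef_pos'],s['contact_force'],s['gripper_width'])
E
```

```text
[ 220  254   75   49 3507] [257. 278.] [545. 217. 189.] [537. 204. 182.] [554. 229. 191.]
[545.5807739  216.54717395 165.48845962] [-4.99917704  0.62524501  0.33309857] 0.3469374435582644
```

The barrel is back at its starting height. I'll release it and lift straight up.

Emit:
carry_out([
  {"dr": [0, 0, 0], "travel": [0, 0, 0], "gripper": 40},
  {"dr": [0, 0, 0], "travel": [0, 0, 0], "gripper": 60},
  {"dr": [0, 0, 0], "travel": [0, 0, 0], "gripper": 70},
  {"dr": [0, 0, 0], "travel": [0, 0, 0], "gripper": 70},
  {"dr": [0, 0, 0], "travel": [0, 0, -0.4], "gripper": 70},
  {"dr": [0, 0, 0], "travel": [0, 0, -0.6], "gripper": 70},
  {"dr": [0, 0, 0], "travel": [0, 0, -0.8], "gripper": 70},
  {"dr": [0, 0, 0], "travel": [0, 0, -0.8], "gripper": 70},
  {"dr": [0, 0, 0], "travel": [0, 0, -0.6], "gripper": 70},
  {"dr": [0, 0, 0], "travel": [0, 0, 0], "gripper": 70},
  {"dr": [0, 0, 0], "travel": [0, 0, 0], "gripper": 70},
])

```text
time_s: 8.35
eef_pos: [546.4, 216.6, 261.5]
ee_rot: [0.0, 0.141, 0.99, 0.0]
contact_force: [0.6, -0.4, -0.2]
gripper_width: 0.822
finger_force: 0.0
```

```bash
python3 - <<'E'
from h import *
red(grab('wrist','w5')); red(grab('scene','s5')); s=robot.sense(); print(s['eef_pos'],s['contact_force'],s['gripper_width'])
E
```

```text
[ 235  192   44   28 1209] [256. 206.] [545. 216. 189.] [538. 204. 183.] [555. 229. 191.]
[283 149  10   6  42] [287. 152.] [554. 207. 187.] [544. 198. 181.] [558. 220. 191.]
[208 214  13  11  89] [214. 219.] [ 596. -144.  187.] [ 588. -152.  179.] [ 600. -129.  192.]
[545.74233112 216.27740346 260.17139682] [-0.5830387  -0.25527967 -1.8929218 ] 0.8200021289545131
```

View pics/s5.png

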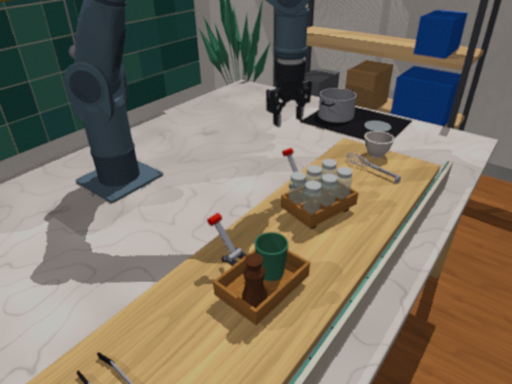

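The scene shows both levers up (red tips at (287,152) and (214,219)) and the gripper clear above the jar rack's lever.

```bash
python3 -c "
from cell import robot
print(robot.close_job())"
```

```text
the job is handed in; nothing more can be done
None
```

I pushed the jar rack's brake lever down to lock (about 0.82 rad by camera, then pressed slightly further), raised it back to its starting height and let go. The caddy's lever never moved, and I handed the job in after about 8.5 s; no verdict was shown.

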